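# Show the red-banded shower head to the camera through the turning mirror

### The arm

A 7-joint arm with a two-finger parallel gripper is mounted at the origin on a cart in front of the work surface, level with it; the furniture and walls round the work are solid. World frame = base frame: x ahead of the robot, y to its left, z up, the work surface at z = 0. Lengths are in m, angles in degrees, forces in N, time in s.
With the tool pointing down it reaches from about 0.4 to 0.75 m from the base axis. Payload 19.5 kg.
Tool frame: the origin (TCP) lies at the very end of the fingers, on their centre line; the grasp point (between the pads) lies 19 mm behind it (ctrl.grip_depth is the distance from the TCP to the grasp point, in m); z points along the fingers, y is the line along which they close (so a half turn about z gives the same grasp; the last joint's range is limited). The gripper opens to 85 mm and grips with 20 to 120 N. Pads are 22 mm wide; open, the fingers measure 114 mm over their backs; the gripper's body (76 mm by 85 mm) begins 54 mm behind the grasp point. The pads swing forward as they close: fully open they stand 13 mm farther back than shut.
Start: joints at [-74.811, 40.479, -1.581, 85.061, 1.261, 54.483, -4.326], TCP at [0.174, 0.548, 0.231] pointing down, gripper open.
Joint ranges: [-155.06, 155.06], [-18.47, 123.98], [-90, 86.84], [0, 140.48], [-83.41, 263.41], [0, 116], [-161.91, 161.91]. Speed limits (degrees/s): [108.29, 108.29, 147.25, 147.25, 172.46, 172.46, 172.46].

### API

Orientations are given as a 3x3 rotation matrix whose columns are the frame's x, y, z axes.
In Python, from workcell import readout, camera, get_calibration, ticket, ctrl gives the robot as it stands.
- The arm moves only by the tool drive_tool, never from a script. Its argument "targets" is a list of rows, each a list of 7 numbers: the shift along the tool's x, y, z in mm, then the turn, a rotation vector about the tool's x, y, z in degrees, then the finger opening in mm, from 0 to 85.4. A call has 1 to 20 rows; each row shifts and turns the commanded pose from where the row before left it, along the tool's axes as they then stand; what a row does not reach is not made up. A row lasts 1/12 s, in which the tool goes at most 41.7 mm and 7.16 degrees, less where a joint would pass 70% of its speed; a pose out of reach is approached as far as the arm can. A call with a gripper value outside its range is refused whole. The fingers move at their own pace and stop on an object; "squeeze" is the grip in N (left out, the last holds). Time passes only in rows, so rows that do not move let the fingers close. It gives the time, the measured TCP pose, the force, the opening and the grip force at its end, in the units of the state.
- readout.sense(): the state, without advancing time (a new reading comes with each control period).
- camera(name): name is "side" or "top" or "wrist"; returns the picture (400x640x3 uint8, red, green, blue); there is no depth.
- get_calibration(name): a dict with "fov_y" (degrees; the focal length in pixels is half the picture's height over the tangent of half this angle, whatever the lens; pixels are square), "cx", "cy" (the principal point, pixels), "cam_to_world" (4x4, takes a point from camera to world coordinates); the wrist camera has in their place "mount" (4x4, takes a point from camera to tool coordinates, whose origin is the TCP and whose axes are the flange's). Camera axes: x right, y down, z forward; pixel columns grow to the right and rows downward; lengths in m; the calibration is good to about 2 mm. A picture is of the moment at which its call begins: read the wrist's pose just before it. get_calibration takes no time and is no camera call.
- ticket.hand_in(): hands the job in; it is judged then, once.
The state is a dict: "time_s": time; "qpos": joint angles; "joint_vel": joint speeds; "joint_efforts": joint torques, N m; "tcp_pos": TCP position; "ee_rot": TCP orientation; "ft_force": force on the tool from outside, world axes, zero at the start; "torque": the same for the moment, N m; "opening": finger opening in m; "grip_force": force on a finger pad.
Only numpy, scipy, OpenCV 4.12 (cv2) and the standard library are available. Lean on these libraries where they do the work, as an engineer would, in place of code of your own. Each camera call takes 0.05 s, during which the arm holds its last target. There are 200 camera calls.

### The job

Stand the shower head with the red band upright in the middle of the round black pad and let go of it. Then turn the sprung mirror (it has an orange grip on top) until the camera sees the red-banded neck in it, which is when the yellow pointer aims at the middle of that neck. Finish while still holding the mirror at that angle (let go and it springs back), and leave the other shower heads where they stand.

Things in the scene. Friction and masses are not known exactly. Their poses are not given: they have to be found in the camera images.
- station: Fixed inspection station. Origin on the worktop under the mirror's upright hinge axis; x points from there to the camera. Round dark foot 112 mm across, 13 mm high at the origin, flat bar along +x, small black camera (62 x 44 x 44 mm, top 90 mm up) whose lens looks back along -x at the mirror from 0.13 m, 68 mm up.
- mirror: Upright mirror turning about the hinge axis, frame 86 mm wide, top edge 108 mm up. Origin on the axis at worktop height; x = level normal of the glass, y in the glass. A spring (0.08 N m/rad) keeps it at a stop where x points 10 degrees counterclockwise (from above) of the station's x; it turns only counterclockwise from there, up to 57 degrees, and springs back when let go.
- mirror_grip (a point): Middle of the orange grip on top of the mirror, on the hinge axis, 132 mm above the worktop; axes as the mirror's. The grip is a flat bar 46 mm long along y, 14 mm thick along x, from 112 to 152 mm above the worktop: pinch it across its thickness from above.
- pointer: Yellow pointer arm low under the mirror, tip 106 mm from the axis, geared to turn through twice the mirror's angle: it always lies along the camera's line of sight after the mirror (station x reflected about the mirror's normal); at the stop 20 degrees counterclockwise of station x. Origin on the axis at worktop height, x along the pointer. Too thin to obstruct anything.
- pad: Round black rubber pad fixed to the worktop, 160 mm across, 15 mm thick, with thin white rings; origin at the centre of its underside, on the worktop.
- head_red: White shower head, 125 mm across, 91 mm high, standing on its spray face, about 0.36 kg, red band on its neck 42 to 56 mm up. Origin at the centre of its underside, z along its axis. Grasp the round spigot at the top: 24 mm across, 63 to 91 mm above the origin, on the axis; below it the neck is 42 mm across (28 to 64 mm up), the plate at most 30 mm high.
- head_blue: Shower head like head_red, but with a blue band. A bystander.
- head_plain_1: Shower head like head_red, but with no band. A bystander.
- head_plain_2: Another shower head with no band. A bystander.
Mind the look-alikes: they are no part of the job. Leave any pink or purple look-alike of the head_red alone.

How it is judged:
By the outcome, as a careful person would: the job done as asked, in the order asked, and still so for the second after the job is handed in, while the arm keeps its last pose, push and grip.
It also fails if it takes over 45 s, if anything falls off the work surface, if the arm or the gripper's body presses on something with over 40 N, if the wrist force passes 120 N, or if a joint passes its speed limit or range.

## Working session

There is one attempt and no reset: what is moved stays moved. The work goes in short steps, Python scripts to look and compute and a tool call to move; the robot and the scene stay as the last step left them, time stands still between calls to the robot, and variables do not carry over. Pictures are saved under pics/ and viewed, at most 10 in all, crops included, and the job is handed in when it is done.

Besides the shell and the picture viewer there is one more tool, called after "Emit:" as name(argument=value, ...) on one line, values as JSON. drive_tool: Moves the arm, as the interface text tells. Its arguments: {"type":"object","properties":{"targets":{"type":"array","items":{"type":"array","items":{"type":"number"}}},"squeeze":{"type":"number"}},"required":["targets"]}

```bash
mkdir -p pics; ls
python3 - <<'E'
from workcell import readout, camera, get_calibration, ticket, ctrl
import cv2, numpy as np
np.set_printoptions(precision=4,suppress=True)
s=readout.sense(); print(s['time_s'],s['tcp_pos'],s['ee_rot'],s['opening'],ctrl.grip_depth)
for n in("side","top"):
    im=camera(n); cv2.imwrite(f"pics/{n}0.png",im[:,:,::-1]); np.save(f"{n}0.npy",im); print(n,get_calibration(n))
print(get_calibration("wrist"))
E
```

```text
pics
0.0 [0.1736 0.5479 0.2308] [[-0.9533  0.302  -0.0002]
 [ 0.302   0.9533 -0.001 ]
 [-0.0001 -0.001  -1.    ]] 0.08531444894564653 0.0187
side {'fov_y': 50.3673119730756, 'cx': 316.79175292615, 'cy': 198.51230459271628, 'cam_to_world': array([[-0.9103, -0.2379,  0.3386,  0.0562],
       [-0.4137,  0.4977, -0.7623,  1.3983],
       [ 0.0128, -0.8341, -0.5515,  0.9913],
       [ 0.    ,  0.    ,  0.    ,  1.    ]])}
top {'fov_y': 48.82015336684877, 'cx': 317.02267045627053, 'cy': 197.81842597038286, 'cam_to_world': array([[-0.0028, -0.9913,  0.1316,  0.401 ],
       [-1.    ,  0.0039,  0.0076,  0.16  ],
       [-0.0081, -0.1316, -0.9913,  1.6157],
       [ 0.    ,  0.    ,  0.    ,  1.    ]])}
{'fov_y': 64.86560673216542, 'cx': 315.1006120541062, 'cy': 200.02155818385341, 'mount': array([[-0.0004, -0.9579, -0.2872,  0.0738],
       [ 1.    , -0.0002, -0.0006, -0.0009],
       [ 0.0005, -0.2872,  0.9579, -0.1431],
       [ 0.    ,  0.    ,  0.    ,  1.    ]])}
```

View pics/top0.png

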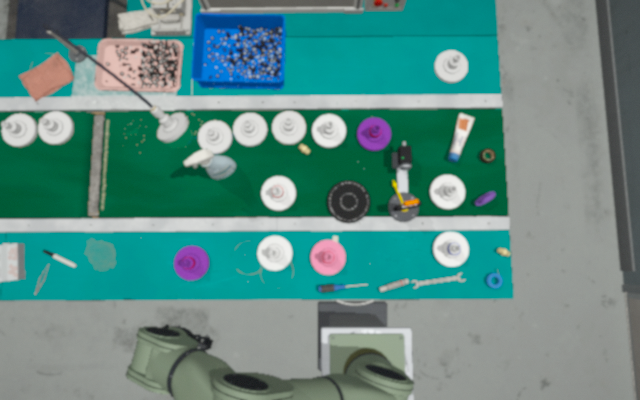

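View pics/side0.png

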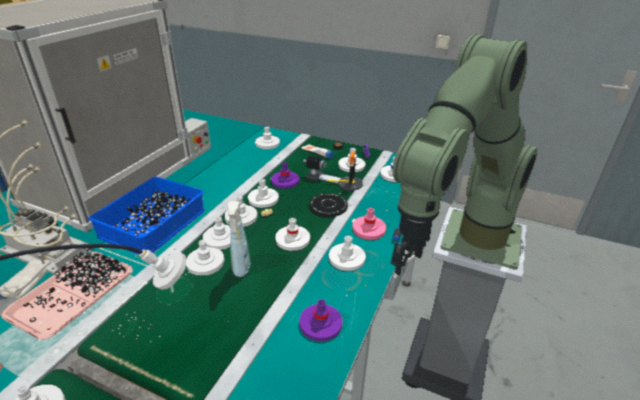

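```bash
cat > h.py <<'E'
import numpy as np, cv2
from workcell import readout, camera, get_calibration
np.set_printoptions(precision=4,suppress=True)
def ray(c,uv,T=None):
    f=200/np.tan(np.radians(c['fov_y']/2)); T=c['cam_to_world'] if T is None else T
    d=T[:3,:3]@np.array([(uv[0]-c['cx'])/f,(uv[1]-c['cy'])/f,1]); return T[:3,3],d
def onz(c,uv,z,T=None):
    o,d=ray(c,uv,T); return o+d*(z-o[2])/d[2]
def proj(c,p,T=None):
    f=200/np.tan(np.radians(c['fov_y']/2)); T=c['cam_to_world'] if T is None else T
    q=T[:3,:3].T@(np.array(p)-T[:3,3]); return np.array([q[0]/q[2]*f+c['cx'],q[1]/q[2]*f+c['cy']])
def blobs(m,amin):
    n,l,st,ce=cv2.connectedComponentsWithStats(m.astype('uint8'));return [(ce[i].round(2),st[i]) for i in range(1,n) if st[i][4]>=amin]
def wT(s):
    T=np.eye(4);T[:3,:3]=s['ee_rot'];T[:3,3]=s['tcp_pos'];return T@get_calibration('wrist')['mount']
E
python3 - <<'E'
from h import *
t=np.load('top0.npy');s=np.load('side0.npy');ct=get_calibration('top');cs=get_calibration('side')
cv2.imwrite('pics/c1.png',np.vstack([cv2.resize(t[130:230,240:480,::-1],None,fx=3.3,fy=3.3,interpolation=2)[:,:792],cv2.resize(s[130:255,230:470,::-1],None,fx=2.1,fy=2.1,interpolation=2)[:, :792] if 0 else cv2.resize(s[140:220,270:510,::-1],None,fx=3.3,fy=3.3,interpolation=2)[:,:792]]))
hs=cv2.cvtColor(s,cv2.COLOR_RGB2HSV); red=((hs[...,0]<6)|(hs[...,0]>174))&(hs[...,1]>130)&(hs[...,2]>90)
print('side red',blobs(red,3))
b=(hs[...,0]>100)&(hs[...,0]<125)&(hs[...,1]>110);print('side blue',blobs(b,4))
ht=cv2.cvtColor(t,cv2.COLOR_RGB2HSV)
for w,h in((t,ht),):
  print('pad dark',[(a,b,onz(ct,a,.015)) for a,b in blobs((h[...,2]<60)&(np.indices(h.shape[:2])[0]<230)&(np.indices(h.shape[:2])[0]>130),30)])
  print('orange',[(a,b,onz(ct,a,.152)) for a,b in blobs((h[...,0]>8)&(h[...,0]<18)&(h[...,1]>180)&(h[...,2]>150),5)])
  print('yellow',[(a,b,onz(ct,a,.02)) for a,b in blobs((h[...,0]>19)&(h[...,0]<32)&(h[...,1]>150)&(h[...,2]>130),5)])
  W=(h[...,1]<40)&(h[...,2]>170); W[:, :]&=True
  print('white',[(a,b[4],onz(ct,a,.03)) for a,b in blobs(W,300) if b[4]<2500])
E
```

```text
side red [(array([198.43, 139.62]), array([197, 137,   4,   6,  21], dtype=int32)), (array([200.5, 144.5]), array([200, 144,   2,   2,   4], dtype=int32)), (array([284.5, 173.5]), array([282, 173,   6,   2,  12], dtype=int32)), (array([369.38, 221.15]), array([365, 218,  10,   6,  39], dtype=int32)), (array([292.05, 231.9 ]), array([288, 231,   9,   3,  21], dtype=int32)), (array([320.32, 316.92]), array([315, 315,  12,   4,  25], dtype=int32))]
side blue [(array([329.  , 154.23]), array([326, 151,   7,   7,  39], dtype=int32)), (array([  2.35, 183.62]), array([  0, 175,   7,  16,  63], dtype=int32)), (array([146.97, 215.18]), array([  88,  176,  117,   77, 4850], dtype=int32)), (array([179.43, 201.71]), array([178, 201,   4,   3,   7], dtype=int32)), (array([155.54, 210.77]), array([153, 210,   6,   3,  13], dtype=int32)), (array([398.71, 226.43]), array([398, 225,   3,   4,   7], dtype=int32)), (array([395.76, 237.12]), array([393, 234,   7,   7,  34], dtype=int32)), (array([133.72, 251.44]), array([128, 249,  11,   6,  25], dtype=int32)), (array([323. , 301.5]), array([317, 299,  
[... 1851 characters left out ...]
9,  0.03  ])), (array([ 18.46, 129.46]), np.int32(823), array([0.8729, 1.2843, 0.03  ])), (array([328.62, 130.09]), np.int32(886), array([0.8645, 0.1285, 0.03  ])), (array([212.01, 143.84]), np.int32(1325), array([0.8143, 0.5598, 0.03  ])), (array([447.34, 191.37]), np.int32(924), array([ 0.6333, -0.3008,  0.03  ])), (array([278.03, 192.55]), np.int32(943), array([0.6314, 0.314 , 0.03  ])), (array([450.72, 248.82]), np.int32(970), array([ 0.4262, -0.3042,  0.03  ])), (array([274.34, 252.77]), np.int32(986), array([0.414 , 0.3252, 0.03  ])), (array([  8.26, 261.91]), np.int32(656), array([0.3843, 1.2786, 0.03  ])), (array([379.01, 340.11]), np.int32(1014), array([ 0.1116, -0.042 ,  0.03  ]))]
```

View pics/c1.png

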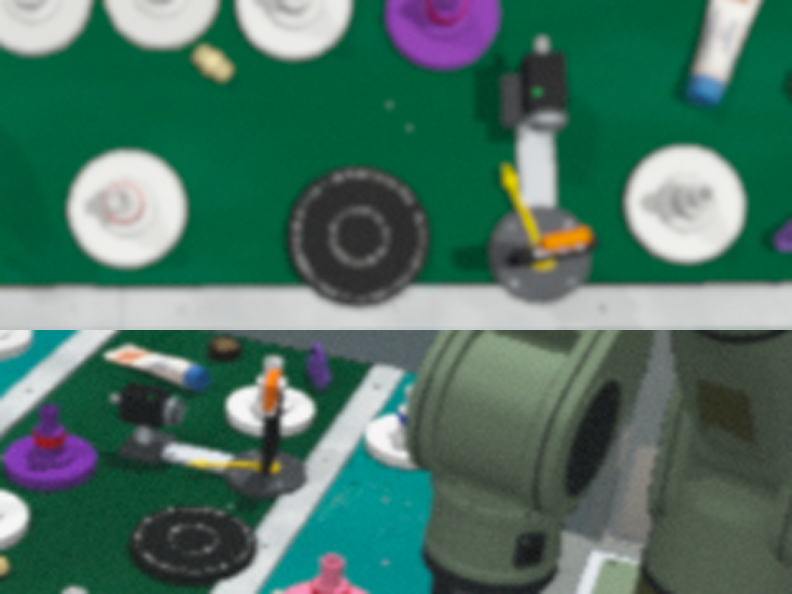

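The crop confirms the red-banded head at top (278,193). The pad is at (348,201), the station foot at about (404,207), and the camera is up-image at (403,154). I'm moving above the red head.

Emit:
drive_tool(targets=[[-28,-5,0,0,0,0,85],[-28,-5,0,0,0,0,85],[-28,-5,0,0,0,0,85],[-28,-5,0,0,0,0,85],[-28,-5,0,0,0,0,85],[-28,-5,0,0,0,0,85],[-28,-5,0,0,0,0,85],[-28,-5,0,0,0,0,85],[-28,-5,0,0,0,0,85],[-28,-5,0,0,0,0,85],[-28,-5,0,0,0,0,85],[-28,-5,0,0,0,0,85],[-28,-5,0,0,0,0,85],[-28,-5,0,0,0,0,85],[-28,-5,0,0,0,0,85],[-28,-5,0,0,0,0,85],[-28,-5,0,0,0,0,85],[-28,0,0,0,0,0,85],[0,0,0,0,0,0,85],[0,0,0,0,0,0,85]])

```text
time_s: 1.77
tcp_pos: [0.6291, 0.3139, 0.2301]
ee_rot: [[-0.953, 0.304, -0.001], [0.304, 0.953, -0.001], [0.001, -0.001, -1.0]]
ft_force: [-0.8, 0.3, 0.5]
opening: 0.0852
grip_force: 0.0
```

Run:
```python
from h import *
s=readout.sense();T=wT(s);c=get_calibration('wrist')
im=camera('wrist');np.save('w1.npy',im);cv2.imwrite('pics/w1.png',im[:,:,::-1])
h=cv2.cvtColor(im,cv2.COLOR_RGB2HSV)
print(s['tcp_pos'],'tcp px',proj(c,s['tcp_pos'],T))
red=((h[...,0]<6)|(h[...,0]>174))&(h[...,1]>110)&(h[...,2]>80)
print(blobs(red,20)); print('plate exp',[proj(c,(.631,.314,z),T) for z in(0.015,.049,.091)])
for a,b in blobs((h[...,1]<50)&(h[...,2]>140),500): print(a,b,onz(c,a,.02,T),onz(c,a,.091,T))
# side triangulation of red band
cs=get_calibration('side');print(onz(cs,(292.05,231.9),.05), proj(cs,(.631,.314,.05)))
```

```text
[0.6291 0.3139 0.2301] tcp px [317.0816 258.8827]
[(array([65.5 , 16.32]), array([ 27,   0,  53,  30, 548], dtype=int32)), (array([316.74, 167.49]), array([299, 164,  37,  16,  81], dtype=int32)), (array([118.43, 398.52]), array([113, 397,  13,   3,  23], dtype=int32))]
plate exp [array([316.8746, 173.899 ]), array([316.9931, 180.5641]), array([317.1759, 190.8506])]
[264.53  14.25] [ 210    0  108   36 2755] [0.4598 0.3136 0.02  ] [0.4797 0.318  0.091 ]
[271.72  83.93] [    0     0   587   202 24726] [0.5234 0.2981 0.02  ] [0.5305 0.3057 0.091 ]
[317.82 173.5 ] [ 264  121  109  107 8860] [0.6299 0.3155 0.02  ] [0.6156 0.3195 0.091 ]
[551.72 258.09] [  468   168   172   155 11795] [0.8194 0.5592 0.02  ] [0.767  0.5142 0.091 ]
[ 12.95 318.26] [  0 291  34  48 868] [ 0.6933 -0.1273  0.02  ] [ 0.6662 -0.0342  0.091 ]
[411.49 324.45] [402 298  24  50 674] [0.8621 0.3724 0.02  ] [0.8011 0.365  0.091 ]
[346.62 336.02] [ 301  313   91   50 2974] [0.8538 0.2853 0.02  ] [0.7944 0.2954 0.091 ]
[614.  338.5] [ 579  318   61   62 1555] [0.9665 0.6271 0.02  ] [0.8845 0.5685 0.091 ]
[240.14 347.46] [ 213  334   63   34 1163] [0.8278 0.1418 0.02  ] [0.7737 0.1808 0.091 ]
[0.6245 0.3328 0.05  ] [292.828 228.528]
```

View pics/w1.png

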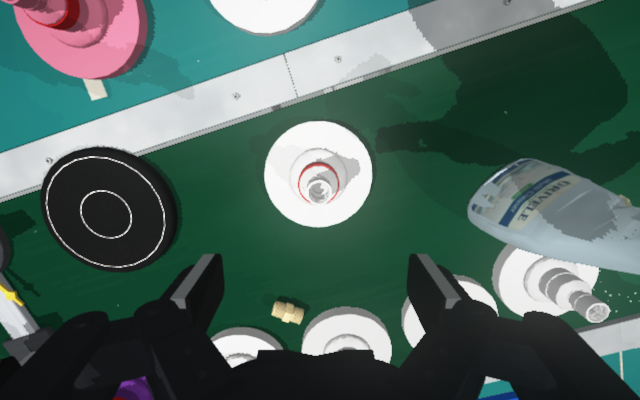

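The wrist view shows the red-banded head centred at (318,174), with the spigot at about (318,188) between the fingers and the pad at (106,214). I'm descending and gripping.

Emit:
drive_tool(targets=[[0,0,15,0,0,0,85],[0,0,25,0,0,0,85],[0,0,25,0,0,0,70],[0,0,25,0,0,0,60],[0,0,25,0,0,0,50],[0,0,20,0,0,0,50],[0,0,15,0,0,0,50],[0,0,10,0,0,0,50],[0,0,5,0,0,0,50],[0,0,0,0,0,0,50],[0,0,0,0,0,0,15],[0,0,0,0,0,0,10],[0,0,0,0,0,0,10],[0,0,0,0,0,0,10],[0,0,0,0,0,0,10],[0,0,0,0,0,0,10],[0,0,0,0,0,0,10]], squeeze=50)

```text
time_s: 3.23
tcp_pos: [0.6288, 0.3153, 0.0676]
ee_rot: [[-0.953, 0.302, 0.001], [0.302, 0.953, 0.001], [-0.001, 0.001, -1.0]]
ft_force: [-0.9, 0.7, 7.1]
opening: 0.0229
grip_force: 48.8
```

Run:
```python
from h import *
c=get_calibration('wrist');im=np.load('w1.npy')
T=np.eye(4);T[:3,:3]=[[-0.953, 0.304, -0.001], [0.304, 0.953, -0.001], [0.001, -0.001, -1.0]];T[:3,3]=[0.6291, 0.3139, 0.2301];T=T@c['mount']
h=cv2.cvtColor(im,cv2.COLOR_RGB2HSV)
m=(h[...,2]<70)&(h[...,1]<120);m[:140]=0;m[275:]=0;m[:,:38]=0;m[:,185:]=0
cs,_=cv2.findContours(m.astype('uint8'),cv2.RETR_EXTERNAL,cv2.CHAIN_APPROX_NONE);k=max(cs,key=cv2.contourArea)
print(cv2.boundingRect(k));P=np.array([onz(c,p[0],.015,T)[:2] for p in cv2.convexHull(k)])
(x,y),r=cv2.minEnclosingCircle(P.astype('float32')*1000);print('pad',x,y,r)
# inner white ring
w=(h[...,2]>120)&(h[...,1]<60);w[:185]=0;w[242:]=0;w[:,:76]=0;w[:,136:]=0
P=np.array([onz(c,(u,v),.015,T)[:2] for v,u in np.argwhere(w)])*1000
e=cv2.fitEllipse(P.astype('float32'));print('ring',e,len(P))
```

```text
(41, 147, 137, 125)
pad 600.053466796875 62.052555084228516 82.15169525146484
ring ((601.0687255859375, 56.25893783569336), (59.83570098876953, 60.028385162353516), 93.39891052246094) 273
```

Emit:
drive_tool(targets=[[0,0,-8,0,0,0,10],[0,0,-16,0,0,0,10],[0,0,-20,0,0,0,10],[0,0,-20,0,0,0,10],[-2,-8,-10,0,0,0,10],[-3,-17,-6,0,0,0,10],[-4,-20,0,0,0,0,10],[-4,-20,0,0,0,0,10],[-4,-20,0,0,0,0,10],[-4,-20,0,0,0,0,10],[-4,-20,0,0,0,0,10],[-4,-20,0,0,0,0,10],[-4,-20,0,0,0,0,10],[-4,-20,0,0,0,0,10],[-4,-20,0,0,0,0,10],[-4,-20,0,0,0,0,10],[-4,-20,0,0,0,0,10],[-2,-10,0,0,0,0,10],[0,0,0,0,0,0,10],[0,0,0,0,0,0,10]])

```text
time_s: 4.9
tcp_pos: [0.5999, 0.0562, 0.1465]
ee_rot: [[-0.953, 0.303, -0.0], [0.303, 0.953, 0.0], [0.0, 0.0, -1.0]]
ft_force: [0.0, 0.7, -4.1]
opening: 0.0227
grip_force: 49.7
```

Run:
```python
from h import *
s=readout.sense();T=wT(s);c=get_calibration('wrist');R=np.array(s['ee_rot'])
im=camera('wrist');np.save('w2.npy',im);cv2.imwrite('pics/w2.png',im[:,:,::-1])
top=camera('top');np.save('top2.npy',top)
print(s['tcp_pos'],s['opening'],s['grip_force'],s['ft_force'],'to go mm',R.T@(np.array([.601,.0567,0.0826])-s['tcp_pos'])*1000, R)
```

```text
[0.5999 0.0562 0.1465] 0.02273360855598068 49.690963486050066 [ 0.0276  0.7254 -4.1096] to go mm [-0.8844  0.7412 63.8662] [[-0.9531  0.3026 -0.    ]
 [ 0.3026  0.9531  0.0002]
 [ 0.0001  0.0002 -1.    ]]
```

View pics/w2.png

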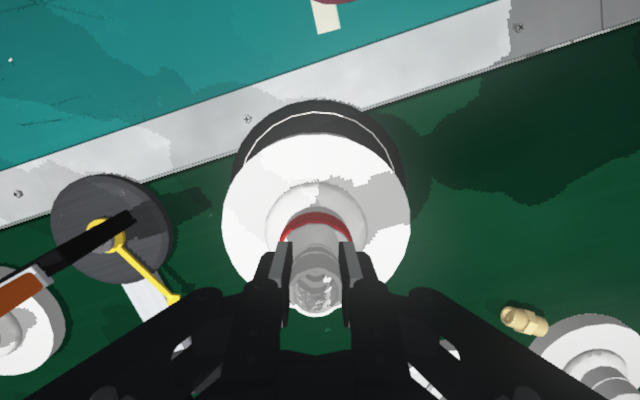

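```bash
cat > circ.py <<'E'
from h import *
from scipy.optimize import least_squares
def circ(P,r=None):
    P=np.array(P)[:,:2]
    f=lambda q:np.hypot(P[:,0]-q[0],P[:,1]-q[1])-(q[2] if r is None else r)
    q=least_squares(f,[*P.mean(0),.05],loss='soft_l1',f_scale=.001);return q.x,np.abs(q.fun).mean()
E
python3 - <<'E'
from circ import *
c=get_calibration('wrist');s=readout.sense();T=wT(s);im=np.load('w2.npy');h=cv2.cvtColor(im,cv2.COLOR_RGB2HSV)
w=((h[...,1]<60)&(h[...,2]>110)).astype('uint8');w[:128]=0
pts=[]
for v in range(134,250,2):
    g=np.flatnonzero(w[v,215:420])+215
    g=g[(g>218)&(g<415)]
    if len(g)>10: pts+=[(g[0],v),(g[-1],v)]
for z in(.085,.09,.095):
    print(z,circ([onz(c,p,z,T) for p in pts]))
# station foot: dark grey disc
m=(h[...,2]<100)&(h[...,1]<60)&(h[...,2]>40)
m[:165]=0;m[290:]=0;m[:,:45]=0;m[:,180:]=0
cs,_=cv2.findContours(m.astype('uint8'),0,1);k=max(cs,key=cv2.contourArea);H=cv2.convexHull(k)[:,0]
H=[p for p in H if p[1]<225 and p[0]<172]
print(len(H),cv2.boundingRect(k),circ([onz(c,p,.013,T) for p in H],.056))
t=np.load('top2.npy');cv2.imwrite('pics/t2.png',cv2.resize(t[135:225,370:450,::-1],None,fx=6,fy=6,interpolation=2))
E
```

```text
0.085 (array([0.6043, 0.0553, 0.0653]), np.float64(0.0031309499171583446))
0.09 (array([0.6025, 0.0559, 0.0637]), np.float64(0.0030556819660334388))
0.095 (array([0.6006, 0.0565, 0.0621]), np.float64(0.0029803945763342654))
23 (50, 174, 123, 110) (array([ 0.58  , -0.1373,  0.05  ]), np.float64(0.0006716449798765959))
```

View pics/t2.png

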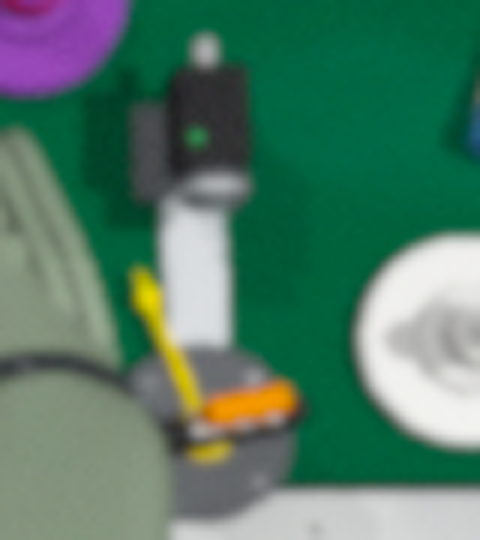

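The head is held straight at about (.601,.056), over the pad centre. The top crop shows the station foot, the bar toward the camera, and the orange grip at the stop angle. I'm lowering the head.

Emit:
drive_tool(targets=[[0,0,8,0,0,0,10],[0,0,14,0,0,0,10],[0,0,14,0,0,0,10],[0,0,10,0,0,0,10],[0,0,6,0,0,0,10],[0,0,4,0,0,0,10],[0,0,3,0,0,0,10],[0,0,2,0,0,0,10],[0,0,1,0,0,0,10],[0,0,0,0,0,0,10],[0,0,0,0,0,0,10]])

```text
time_s: 5.92
tcp_pos: [0.6002, 0.0564, 0.0846]
ee_rot: [[-0.953, 0.302, 0.0], [0.302, 0.953, -0.0], [-0.0, 0.0, -1.0]]
ft_force: [-0.1, 0.1, -4.5]
opening: 0.0227
grip_force: 49.7
```

Emit:
drive_tool(targets=[[0,0,1,0,0,0,10],[0,0,1,0,0,0,10],[0,0,0.5,0,0,0,10],[0,0,0,0,0,0,10],[0,0,0,0,0,0,10]])

```text
time_s: 6.33
tcp_pos: [0.6003, 0.0566, 0.0825]
ee_rot: [[-0.953, 0.302, 0.001], [0.302, 0.953, 0.0], [-0.001, 0.0, -1.0]]
ft_force: [-2.1, 1.0, 7.0]
opening: 0.0227
grip_force: 51.1
```

Contact has been made, so I'm opening the fingers, rising, and backing off.

Emit:
drive_tool(targets=[[0,0,0,0,0,0,35],[0,0,0,0,0,0,45],[0,0,0,0,0,0,60],[0,0,0,0,0,0,60],[0,0,-5,0,0,0,60],[0,0,-12,0,0,0,60],[0,0,-20,0,0,0,60],[0,0,-20,0,0,0,60],[0,0,-20,0,0,0,60],[0,0,-20,0,0,0,60],[0,0,-25,0,0,0,60],[0,0,-25,0,0,0,60],[20,-15,0,0,0,0,60],[20,-15,0,0,0,0,60],[20,-15,0,0,0,0,60],[0,-15,0,0,0,0,60],[0,-15,0,0,0,0,60],[0,0,0,0,0,0,60],[0,0,0,0,0,0,60],[0,0,0,0,0,0,60]])

```text
time_s: 8.0
tcp_pos: [0.5204, 0.0036, 0.2294]
ee_rot: [[-0.953, 0.302, 0.001], [0.302, 0.953, 0.0], [-0.001, 0.001, -1.0]]
ft_force: [-0.3, 0.1, 0.0]
opening: 0.0599
grip_force: 0.0
```

Run:
```python
from h import *
s=readout.sense();np.save('pose3.npy',wT(s));print(s['tcp_pos'],s['time_s'])
im=camera('wrist');np.save('w3.npy',im);cv2.imwrite('pics/w3.png',im[:,:,::-1])
```

```text
[0.5204 0.0036 0.2294] 8.0
```

View pics/w3.png

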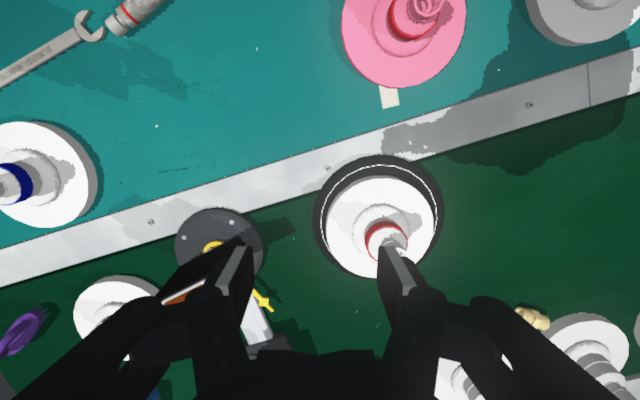

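Run:
```python
from circ import *
c=get_calibration('wrist');T=np.load('pose3.npy');im=np.load('w3.npy');h=cv2.cvtColor(im,cv2.COLOR_RGB2HSV)
gr=cv2.cvtColor(im,cv2.COLOR_RGB2GRAY)
def edge(c0,z,r0,r1,ok,sign,angs):
    # along world radial lines find strongest gradient of gray of given sign
    out=[]
    for a in np.radians(angs):
        rs=np.arange(r0,r1,.0003);uv=np.array([proj(c,(c0[0]+r*np.cos(a),c0[1]+r*np.sin(a),z),T) for r in rs])
        if uv.min()<3 or uv[:,1].max()>396: continue
        v=cv2.remap(cv2.GaussianBlur(gr,(3,3),0),uv[:,0].astype('f4')[None],uv[:,1].astype('f4')[None],1)[0].astype(float)
        g=(v[8:]-v[:-8])*sign;k=g.argmax()
        if g[k]>25: r=rs[k+4];out.append((c0[0]+r*np.cos(a),c0[1]+r*np.sin(a)))
    return out
# robot side = 180deg world; use visible arcs
A=range(120,300,4)
for z in(.028,.03,.033): print('plate',z,circ(edge((.601,.0565),z,.052,.072,0,-1,range(0,360,5))))
print('pad',circ(edge((.601,.0565),.015,.072,.09,0,1,range(100,300,5))),)
```

```text
plate 0.028 (array([0.6063, 0.0543, 0.0634]), np.float64(0.0005431250490214074))
plate 0.03 (array([0.6054, 0.0541, 0.0631]), np.float64(0.0005152626400793845))
plate 0.033 (array([0.6041, 0.0539, 0.0625]), np.float64(0.0004968374536300583))
pad (array([0.6021, 0.0564, 0.0826]), np.float64(0.0007215905085593504))
```

The head stands upright on the pad, within about 3 mm of centre. I'm going over the mirror and turning the tool to the pinch direction.

Emit:
drive_tool(targets=[[-12,-14,0,0,0,0,60],[-16,-19,0,0,0,0,60],[-18,-21,0,0,0,0,60],[-18,-21,0,0,0,0,60],[-18,-21,0,0,0,0,60],[-18,-20,0,0,0,0,60],[0,0,0,0,0,4,60],[0,0,0,0,0,7,60],[0,0,0,0,0,7,60],[0,0,0,0,0,7,60],[0,0,0,0,0,7,60],[0,0,0,0,0,7,60],[0,0,0,0,0,7,60],[0,0,0,0,0,7,60],[0,0,0,0,0,5,60],[0,0,0,0,0,0,60],[0,0,0,0,0,0,60],[0,0,0,0,0,0,60]])

```text
time_s: 9.55
tcp_pos: [0.5806, -0.1374, 0.2288]
ee_rot: [[-0.253, 0.968, -0.0], [0.968, 0.253, 0.0], [0.0, -0.0, -1.0]]
ft_force: [0.8, 0.5, -0.4]
opening: 0.0601
grip_force: 0.0
```

Run:
```python
from h import *
s=readout.sense();np.save('pose4.npy',wT(s));print(s['tcp_pos'],s['time_s'],s['qpos'],s['ee_rot'])
im=camera('wrist');np.save('w4.npy',im);cv2.imwrite('pics/w4.png',im[:,:,::-1])
```

```text
[ 0.5806 -0.1374  0.2288] 9.55 [ 6.918  42.8998  6.9727 80.5742 -5.6659 56.8723 29.7795] [[-0.2527  0.9675 -0.0001]
 [ 0.9675  0.2527  0.0001]
 [ 0.0001 -0.0001 -1.    ]]
```

View pics/w4.png

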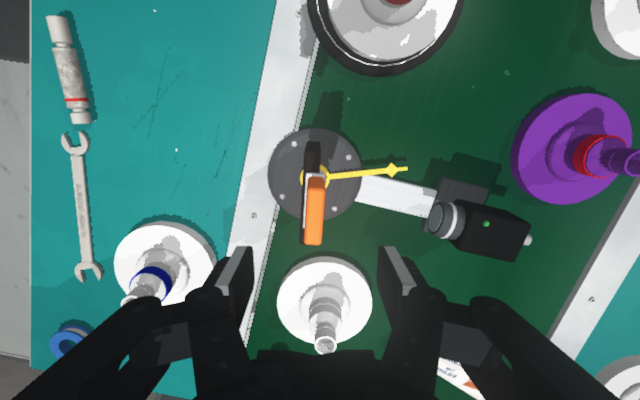

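Run:
```python
from circ import *
c=get_calibration('wrist');T=np.load('pose4.npy');im=np.load('w4.npy');h=cv2.cvtColor(im,cv2.COLOR_RGB2HSV)
gr=cv2.GaussianBlur(im,(3,3),0).astype(float)
# foot: edge by saturation (grey disc vs green) 
sat=cv2.GaussianBlur(h[...,1],(3,3),0).astype('f4')
c0=np.array([.58,-.137]);out=[]
for a in np.radians(range(0,360,4)):
    rs=np.arange(.046,.066,.0003);uv=np.array([proj(c,(c0[0]+r*np.cos(a),c0[1]+r*np.sin(a),.013),T) for r in rs]).astype('f4')
    v=cv2.remap(sat,uv[:,0][None],uv[:,1][None],1)[0];g=v[8:]-v[:-8];k=g.argmax()
    if g[k]>50: r=rs[k+4];out.append((c0[0]+r*np.cos(a),c0[1]+r*np.sin(a)))
print('foot',len(out),circ(out),circ(out,.056))
F=circ(out,.056)[0][:2]
H,S,V=h[...,0],h[...,1],h[...,2]
y=(H>21)&(H<33)&(S>140)&(V>110);print('yellow',blobs(y,20))
yy=np.argwhere(y)[:,::-1];yy=yy[(yy[:,0]>335)&(yy[:,0]<410)&(yy[:,1]<200)&(yy[:,1]>150)]
for z in(.013,.02,.03):
    P=np.array([onz(c,p,z,T)[:2] for p in yy]);l=cv2.fitLine(P.astype('f4')*1000,cv2.DIST_HUBER,0,.01,.01)[:,0]
    P0=P[np.hypot(*(P-F).T).argmax()]
    print('pointer',z,np.degrees(np.arctan2(l[1],l[0])),'tip from F',P0-F,np.hypot(*(P0-F)),'off',np.cross(l[:2],F*1000-l[2:]))
w=(S<40)&(V>120);w[:170]=0;w[230:]=0;w[:,:365]=0;w[:,436:]=0
n,lab,st,ce=cv2.connectedComponentsWithStats(w.astype('uint8'));i=st[1:,4].argmax()+1
yy=np.argwhere(lab==i)[:,::-1];print(st[i])
cs,_=cv2.findContours((lab==i).astype('uint8'),0,1);print('bar poly',[ (onz(c,p[0],.008,T)[:2]) for p in cv2.approxPolyDP(cs[0],3,True)])
o=(H>5)&(H<20)&(S>150)&(V>90)
for t in(0,150,200,225): print('orange',t,blobs(o&(V>t),50))
k=max(cv2.findContours((o&(V>215)).astype('uint8'),0,1)[0],key=cv2.contourArea);r=cv2.minAreaRect(k);print(r,[onz(c,p,.152,T)[:2] for p in cv2.boxPoints(r)],onz(c,r[0],.152,T))
```

```text
foot 43 (array([ 0.5802, -0.1438,  0.0556]), np.float64(0.00020599279865787025)) (array([ 0.5798, -0.1439,  0.05  ]), np.float64(0.0003162781695676909))
yellow [(array([361.62, 172.15]), array([320, 163,  88,  24, 521], dtype=int32)), (array([301.41, 176.94]), array([300, 170,   4,  15,  34], dtype=int32))]
pointer 0.013 20.671497 tip from F [0.1011 0.0376] 0.1078783160347368 off 1.485346739702571
pointer 0.02 20.661572 tip from F [0.0988 0.0383] 0.10596636989989906 off -0.08769710479696613
pointer 0.03 20.662333 tip from F [0.0955 0.0394] 0.10327485109147654 off -2.304290219568564
[ 365  175   71   43 2068]
bar poly [array([ 0.6382, -0.1296]), array([ 0.6481, -0.1615]), array([ 0.7277, -0.1579]), array([ 0.7242, -0.1248])]
orange 0 [(array([314.36, 211.23]), array([ 304,  177,   21,   68, 1192], dtype=int32))]
orange 150 [(array([314.51, 212.25]), array([ 304,  177,   21,   68, 1150], dtype=int32))]
orange 200 [(array([314.11, 215.8 ]), array([305, 188,  20,  57, 983], dtype=int32))]
orange 225 [(array([314.08, 216.22]), array([305, 189,  19,  56, 906], dtype=int32))]
((314.01776123046875, 216.25125122070312), (17.028045654296875, 55.92893600463867), 4.085616588592529) [array([ 0.578 , -0.1669]), array([ 0.5702, -0.1237]), array([ 0.5823, -0.1215]), array([ 0.5908, -0.1646])] [ 0.5802 -0.1436  0.152 ]<stdin>:19: DeprecationWarning: Arrays of 2-dimensional vectors are deprecated. Use arrays of 3-dimensional vectors instead. (deprecated in NumPy 2.0)
```

Foot axis is (.580,-.144), pointer heading 20.7°, grip about 10.5°. The bearing to the head is about 83.3°, so the mirror must turn about 31.3°. I'm descending and pinching now.

Emit:
drive_tool(targets=[[-6,-2,6,0,0,4,60],[0,0,15,0,0,0,60],[0,0,20,0,0,0,50],[0,0,20,0,0,0,45],[0,0,20,0,0,0,45],[0,0,15,0,0,0,45],[0,0,10,0,0,0,45],[0,0,5,0,0,0,45],[0,0,0,0,0,0,40],[0,0,0,0,0,0,5],[0,0,0,0,0,0,5],[0,0,0,0,0,0,5],[0,0,0,0,0,0,5],[0,0,0,0,0,0,5],[0,0,0,0,0,0,5],[0,0,0,0,0,0,5]], squeeze=50)

```text
time_s: 10.93
tcp_pos: [0.5815, -0.144, 0.1189]
ee_rot: [[-0.182, 0.983, 0.004], [0.983, 0.182, -0.001], [-0.001, 0.003, -1.0]]
ft_force: [7.4, 0.2, 0.4]
opening: 0.0133
grip_force: 51.4
```

Emit:
drive_tool(targets=[[0,1.5,0,0,0,-2,5],[0,0,0,0,0,-4,5],[0,0,0,0,0,-5,5],[0,0,0,0,0,-5,5],[0,0,0,0,0,-5,5],[0,0,0,0,0,-5,5],[0,0,0,0,0,-4,5],[0,0,0,0,0,-1,5],[0,0,0,0,0,0,5],[0,0,0,0,0,0,5],[0,0,0,0,0,0,5]])

```text
time_s: 11.85
tcp_pos: [0.5817, -0.144, 0.1189]
ee_rot: [[-0.662, 0.749, 0.001], [0.749, 0.662, -0.0], [-0.001, 0.0, -1.0]]
ft_force: [-1.9, 1.1, 8.1]
opening: 0.0137
grip_force: 52.4
```

Run:
```python
from h import *
s=readout.sense();np.save('pose5.npy',wT(s));R=np.array(s['ee_rot']);print(s['time_s'],s['torque'],'head',np.degrees(np.arctan2(R[1,1],R[0,1])))
im=camera('wrist');np.save('w5.npy',im);t=camera('top');np.save('t5.npy',t)
a=camera('side');np.save('s5.npy',a)
cv2.imwrite('pics/w5.png',np.vstack([im[:,:,::-1],cv2.resize(a[150:230,270:430,::-1],(640,320))])[:600] if 0 else np.vstack([cv2.resize(im,(480,300))[:,:,::-1],cv2.resize(a[140:220,270:398,::-1],(480,300),interpolation=2)]))
```

```text
11.85 [ 0.005   0.7217 -0.0582] head 41.460144770453475
```

View pics/w5.png

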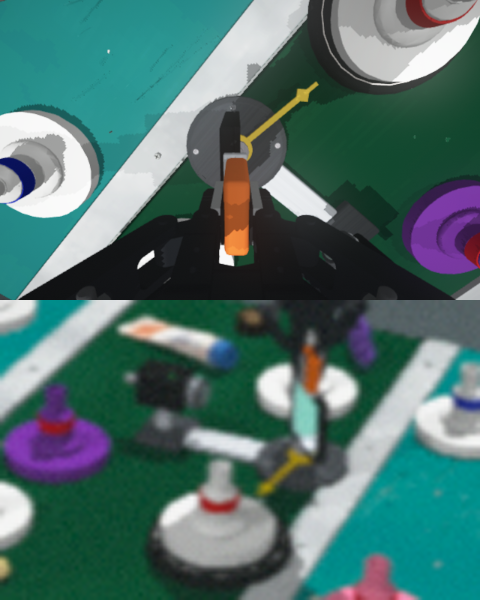

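Run:
```python
from circ import *
c=get_calibration('wrist');T=np.load('pose5.npy');im=np.load('w5.npy');h=cv2.cvtColor(im,cv2.COLOR_RGB2HSV)
H,S,V=h[...,0],h[...,1],h[...,2]
y=(H>19)&(H<33)&(S>120)&(V>90)
yy=np.argwhere(y)[:,::-1];yy=yy[(yy[:,0]>335)&(yy[:,0]<440)&(yy[:,1]<200)&(yy[:,1]>100)]
P=np.array([onz(c,p,.02,T)[:2] for p in yy]);l=cv2.fitLine(P.astype('f4')*1000,cv2.DIST_HUBER,0,.01,.01)[:,0]
tip=P[np.hypot(*(P-[.58,-.144]).T).argmax()];print(len(yy),'ptr',np.degrees(np.arctan2(l[1],l[0]))%180,'tip',tip,'F->tip',np.degrees(np.arctan2(*(tip-[.58,-.144])[::-1])))
# plate edge of head in this view: white/grey vs dark pad
gr=cv2.GaussianBlur(cv2.cvtColor(im,cv2.COLOR_RGB2GRAY),(3,3),0)
for z,r0,r1,sg,n in((.033,.054,.07,-1,'plate'),):
  out=[]
  for a in np.radians(range(0,360,3)):
    rs=np.arange(r0,r1,.0003);uv=np.array([proj(c,(.603+r*np.cos(a),.055+r*np.sin(a),z),T) for r in rs]).astype('f4')
    if uv.min()<2 or uv[:,0].max()>637: continue
    v=cv2.remap(gr,uv[:,0][None],uv[:,1][None],1)[0].astype(float);g=(v[8:]-v[:-8])*sg;k=g.argmax()
    if g[k]>25: r=rs[k+4];out.append((.603+r*np.cos(a),.055+r*np.sin(a)))
  print(n,len(out),circ(out,.0625))
# side view band vs. predicted, top view spigot
s=np.load('s5.npy');hs=cv2.cvtColor(s,cv2.COLOR_RGB2HSV);red=((hs[...,0]<6)|(hs[...,0]>174))&(hs[...,1]>110)&(hs[...,2]>80)
cs=get_calibration('side')
print('side band',[b for b in blobs(red,6) if 310<b[0][0]<350],'pred',proj(cs,(.604,.054,.064)),proj(cs,(.602,.0564,.064)))
# side-view: pad, pointer line relation
ysd=(hs[...,0]>19)&(hs[...,0]<33)&(hs[...,1]>120)&(hs[...,2]>90);print([b for b in blobs(ysd,8) if 320<b[0][0]<370])
F=np.array([.58,-.144])
for q in((.604,.054),(.602,.0564)): print(np.degrees(np.arctan2(q[1]-F[1],q[0]-F[0])))
```

```text
1048 ptr 82.45639 tip [ 0.5931 -0.0395] F->tip 82.82698559685883
plate 53 (array([0.6041, 0.0536, 0.05  ]), np.float64(0.0012733836036854576))
side band [(array([328.  , 194.68]), array([324, 193,   9,   4,  25], dtype=int32)), (array([320.32, 316.92]), array([315, 315,  12,   4,  25], dtype=int32))] pred [328.0385 192.1   ] [328.2598 192.5039]
[(array([345.57, 185.09]), array([339, 180,  14,  12,  47], dtype=int32))]
83.08877288097531
83.73513132136303
```

The pointer is at about 82.6° and the neck bearing about 83.1°, so it aims within 2 mm of the neck's middle. I'm handing in with the grip held.

```bash
python3 -c "
from workcell import ticket; print(ticket.hand_in())"
```

```text
the job is handed in; nothing more can be done
None
```

The job is handed in: the red-banded head stands upright on the pad, about 3 mm off centre, and the gripper is still holding the mirror with the pointer within about 0.5° (2 mm) of the neck's middle; I did not touch the other heads.

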